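# Draw the next test tile from the bottom of the stack magazine

## Task

Two stack magazines hold white ceramic test tiles. Draw the lowest tile, the one whose end sticks out, through the slot of the magazine with the wide tiles, so that the next tile settles flat on that magazine's floor in its place, and lay the drawn tile flat inside the shallow steel tray. Set it down gently, do not drop it.

Things in the scene. Friction and masses are not known exactly. Their poses are not given: they have to be found in the camera images.
- wide_tile_bottom: lowest tile of the wide magazine: white ceramic, 120 (x) x 40 (y) x 10 (z) mm, about 0.11 kg, loose. Origin: centre of its underside. Its x axis is the magazine's; its -x end sticks 37 to 44 mm out of the slot, underside 20 mm above the worktop, free beneath and beside. Two like tiles rest on it. Pulling it straight out along -x takes a few newtons
- wide_tile_middle: the next tile, same size, lying on the lowest one inside the magazine. Origin: centre of its underside. When the lowest is fully out it falls 10 mm onto the magazine floor
- wide_magazine: fixed aluminium magazine of the wide tiles, 132 x 51 x 63 mm, open at the top. Origin: centre of its underside; -x is its front, roughly toward the robot. Floor 20 mm above the worktop, inside 124 x 43 mm; front face at x = -66 mm with a 15 mm high slot over the floor, a bar above it. A like magazine with 24 mm wide tiles stands to its left or right and is not the one meant
- tray: fixed shallow open tray of sheet steel lying on the worktop, to the right of the magazines, 206 (x) x 166 (y) mm outside, 200 x 160 mm inside, floor 3 mm thick, rim 10 mm high. Origin: centre of its underside; x is its long side, which points roughly away from the robot
Things that resemble listed ones, but are neither listed nor needed, are in the scene too. Leave any yellow look-alike of the wide_tile_bottom alone.

How it is judged:
By the outcome, as a careful person would: the job done as asked, in the order asked, and still so for the second after the job is handed in, with the robot touching nothing.
It also fails if it takes over 42 s, if anything falls off the work surface, if the arm or the gripper's body presses on something with over 40 N, if the wrist force passes 120 N, or if a joint passes its speed limit or range.

## Robot

A 6-joint arm with a two-finger parallel gripper is mounted at the origin on a cart in front of the work surface, level with it; the furniture and walls round the work are solid. World frame = base frame: x ahead of the robot, y to its left, z up, the work surface at z = 0. Lengths are in mm, angles in rad, forces in N, time in s.
With the tool pointing down it reaches from about 325 to 875 mm from the base axis. Payload 4.4 kg.
Tool frame: the origin (TCP) lies on the centre line of the jaws, within the pads' length; the fingertips stand ahead of it and the grasp point (between the pads) lies 6 mm ahead of it (ctrl.tcp_to_tips is the z of the fingertips in the tool frame, in mm); z points along the fingers, y is the direction in which the jaws open and shut (so a half turn about z gives the same grasp; the last joint's range is limited). The gripper opens to 85 mm and grips with 20 to 120 N. Pads are 22 mm wide; open, the fingers measure 114 mm over their backs; the gripper's body (76 mm by 85 mm) begins 54 mm behind the grasp point. The pads swing forward as they close: fully open they stand 13 mm farther back than shut.
Start: joints at [1.171, 0.207, 1.542, -0, 1.393, -0.15], TCP at [142.156, 557.153, 226.782] pointing down, gripper open.
Joint ranges: [-2.73, 2.73], [-0.86, 2.22], [0.23, 2.46], [-1.11, 4.25], [0.08, 2.63], [-2.82, 2.82]. Speed limits (rad/s): [2.79, 2.79, 3.14, 3.14, 3.14, 3.14].

## Interface

Orientations are given as a 3x3 rotation matrix whose columns are the frame's x, y, z axes.
In Python, from plant import ctrl, sensors, optics gives the robot as it stands. Calls block until the motion is done:
- ctrl.move_ptp(position, orientation): joint-space move of the TCP to a pose.
- ctrl.move_l(position, rot=None, vel=150, threshold=None): straight line of the TCP; rot=None keeps the orientation; vel is the mean speed in mm/s. With threshold (N) it stops when the force on the tool has changed by that much, and returns True; else False.
- ctrl.set_joints(angles): joint-space move.
- ctrl.gripper_to(opening, force=None): finger opening in mm; force is the grip in N (None keeps the last); returns when the fingers have stopped.
- ctrl.hold(seconds).
- ctrl.solve_ik(position, orientation): joint angles nearest the present ones, or None.
- sensors.read_state(): the state.
- optics.grab_frame(name): name is "scene" or "top" or "wrist"; returns (picture, depth): 420x560x3 uint8, red, green, blue; 420x560 float32, mm along the optical axis (not along the pixel's ray), 0 where there is no reading.
- optics.camera_params(name): a dict with "mtx" (3x3 intrinsics, pixels), "k1" (the pictures are not rectified: a ray, as slopes to the right and down, at radius r is drawn at 1 + k1 r^2 times it, then the intrinsics apply), "R" (3x3) and "t" (3): a world point X has camera coordinates R X + t; the wrist camera has in their place "T_tool_cam" (4x4, takes a point from camera to tool coordinates, whose origin is the TCP and whose axes are the flange's). Camera axes: x right, y down, z forward; pixel columns grow to the right and rows downward; lengths in mm; the calibration is good to about 2 mm. A picture is of the moment at which its call begins: read the wrist's pose just before it. camera_params takes no time and is no camera call.
A pose or a line that the arm cannot do raises ctrl.MotionError and nothing moves.
- ctrl.finish_job(): hands the job in, once; it reports no verdict.
The state is a dict: "t": time; "q": joint angles; "qvel": joint speeds; "tau": joint torques, N m; "eef_pos": TCP position; "eef_rot": TCP orientation; "force": force on the tool from outside, world axes, zero at the start; "wrist_torque": the same for the moment, N m; "grip_width": finger opening in mm.
Only numpy, scipy, OpenCV 4.12 (cv2) and the standard library are available. Lean on these libraries where they do the work, as an engineer would, in place of code of your own. Each camera call takes 0.05 s, during which the arm holds its last target.

## Working session

There is one attempt and no reset: what is moved stays moved. The work goes in short steps, each a Python script; the robot and the scene stay as the last script left them, time stands still between calls to the robot, and variables do not carry over. Pictures are saved under pics/ and viewed, and the job is handed in when it is done.

```bash
ls; mkdir -p pics; python3 - <<'E'
from plant import ctrl,sensors,optics
import cv2,numpy as np
for n in ["scene","top"]:
    im,d=optics.grab_frame(n)
    cv2.imwrite(f"pics/{n}0.png",cv2.cvtColor(im,cv2.COLOR_RGB2BGR)); np.savez(f"{n}0.npz",im=im,d=d)
    print(n,optics.camera_params(n))
print(optics.camera_params("wrist")); s=sensors.read_state();print(s,ctrl.tcp_to_tips)
E
```

```text
pics
scene {'mtx': array([[381.78934545,   0.        , 273.32513251],
       [  0.        , 381.78934545, 203.68288601],
       [  0.        ,   0.        ,   1.        ]]), 'k1': -0.03841416300795113, 'R': array([[ 9.07952125e-01, -4.19072927e-01,  9.05730643e-04],
       [-2.48077833e-01, -5.39218146e-01, -8.04798844e-01],
       [ 3.37757793e-01,  7.30494130e-01, -5.93546965e-01]]), 't': array([-526.55271811,  175.54698046,  884.25370996])}
top {'mtx': array([[503.84341037,   0.        , 278.04076097],
       [  0.        , 503.84341037, 203.71394998],
       [  0.        ,   0.        ,   1.        ]]), 'k1': -0.1655045264341139, 'R': array([[-0.18226252, -0.98324028, -0.0043505 ],
       [-0.96220742,  0.17927066, -0.20498515],
       [ 0.20232958, -0.03317503, -0.97875541]]), 't': array([  39.53520464,  566.58019893, 1037.64220078])}
{'mtx': array([[290.95991436,   0.        , 276.39382799],
       [  0.        , 290.95991436, 210.83703498],
       [  0.        ,   0.        ,   1.        ]]), 'k1': -0.05449911432097372, 'T_tool_cam': array([[ 1.03152254e-03, -9.48739564e-01, -
[... 370 characters left out ...]
0, -2.45883211e-05,
        1.39351079e+00, -1.50505282e-01]), 'qvel': array([ 0.00010918, -0.00169408, -0.00447904, -0.00065696,  0.00108542,
       -0.00062563]), 'tau': array([-3.84873993e-04, -3.84090543e+01, -2.92550737e+01, -3.36962412e-04,
        4.82706600e-03,  3.99414807e-05]), 'eef_pos': array([141.88431781, 556.49482752, 225.72533263]), 'eef_rot': array([[-9.68965580e-01,  2.47194403e-01, -7.94376671e-04],
       [ 2.47195509e-01,  9.68963683e-01, -1.93944561e-03],
       [ 2.90302044e-04, -2.07562239e-03, -9.99997804e-01]]), 'force': array([0.493825  , 1.44109906, 0.10371244]), 'wrist_torque': array([ 0.02759552, -0.03546777,  0.00182978]), 'grip_width': 85.39854301254485} 25.0
```

View pics/scene0.png

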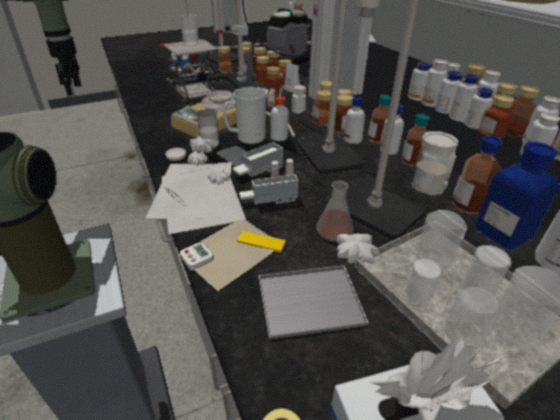

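View pics/top0.png

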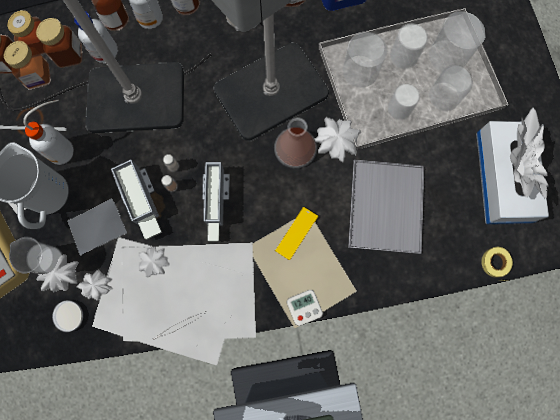

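The top view shows two magazines, at about (137,200) and (213,200). A yellow look-alike lies at (297,233) and the ribbed steel tray at (387,206). I'll enlarge the magazines.

```bash
cat > h.py <<'E'
import numpy as np,cv2
from plant import ctrl,sensors,optics
def undist(p,uv):
    D=np.array([p["k1"],0,0,0,0.]);
    return cv2.undistortPoints(np.array(uv,float).reshape(-1,1,2),p["mtx"],D,None,None,).reshape(-1,2)
def cam_pose(n,st=None):
    p=optics.camera_params(n)
    if n!="wrist": return p,p["R"].T,-p["R"].T@p["t"]
    T=p["T_tool_cam"];R=st["eef_rot"]
    return p,R@T[:3,:3],R@T[:3,3]+st["eef_pos"]
def plane(n,uv,z,st=None):
    p,R,c=cam_pose(n,st); s=undist(p,uv)
    r=np.c_[s,np.ones(len(s))]@R.T
    return c+r*((z-c[2])/r[:,2])[:,None]
def depthpt(n,uv,d,st=None):
    p,R,c=cam_pose(n,st); s=undist(p,uv)
    z=np.array([d[int(v),int(u)] for u,v in uv])
    return c+(np.c_[s,np.ones(len(s))]*z[:,None])@R.T
E
python3 - <<'E'
import cv2
from h import *
im=cv2.imread("pics/top0.png"); c=im[145:255,95:245]
cv2.imwrite("pics/crop0.png",cv2.resize(c,None,fx=5,fy=5,interpolation=cv2.INTER_CUBIC))
im=cv2.imread("pics/scene0.png"); c=im[130:220,220:320]
cv2.imwrite("pics/crop1.png",cv2.resize(c,None,fx=6,fy=6,interpolation=cv2.INTER_CUBIC))
E
```

```text
(no output)
```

View pics/crop0.png

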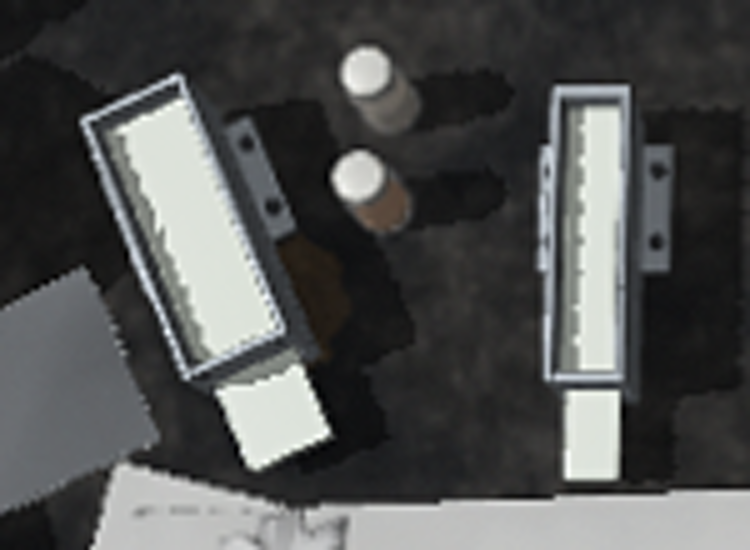

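View pics/crop1.png

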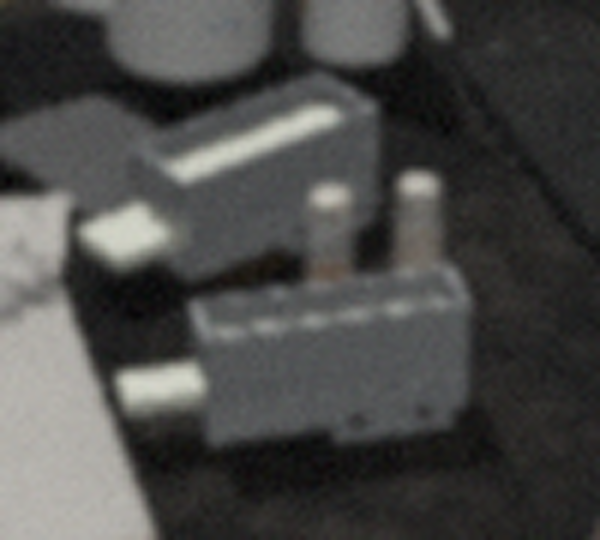

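Candidates: left magazine at (137,200), tile end at (149,228), and right magazine at (213,200), tile end at (213,231). The left one's tile end is visibly wider, about 18 px against 11 px, so it is the one meant. Next I'll measure it and the tray in mm.

```bash
python3 - <<'E'
from h import *
np.set_printoptions(precision=1,suppress=True)
f=np.load("top0.npz");im,d=f["im"],f["d"]
def c2(p): return [(95+(u+.5)/5-.5,145+(v+.5)/5-.5) for u,v in p]
m=c2([(83,122),(183,77),(285,333),(190,380)])
M=plane("top",m,63);print("mag top\n",M, [np.linalg.norm(M[i]-M[(i+1)%4]) for i in range(4)])
print("centre",M.mean(0)); 
ax=(M[0]+M[1]-M[2]-M[3])[:2];print("yaw",np.degrees(np.arctan2(ax[1],ax[0])))
# tile ends by mask
g=im.min(2)
for n,(u0,v0,u1,v1) in dict(wide=(137,217,163,241),narrow=(205,222,222,243)).items():
    mk=(g[v0:v1,u0:u1]>200).astype(np.uint8)
    cs,_=cv2.findContours(mk,0,1); c=max(cs,key=cv2.contourArea)
    r=cv2.minAreaRect(c);b=cv2.boxPoints(r)+[u0,v0];P=plane("top",b,30)
    print(n,b.round(1).tolist(),r);print(P,[np.linalg.norm(P[i]-P[(i+1)%4]) for i in range(4)])
E
python3 - <<'E'
from h import *
np.set_printoptions(precision=1,suppress=True)
f=np.load("top0.npz");im,d=f["im"],f["d"]
hi=c=[(355,160),(424.5,165.5),(421.5,253.5),(348.5,248)]
P=plane("top",c,10);print("tray",P,[np.linalg.norm(P[i]-P[(i+1)%4]) for i in range(4)],P.mean(0))
x=(P[0]+P[1]-P[2]-P[3]);print(np.degrees(np.arctan2(x[1],x[0])))
print(depthpt("top",[(149,229),(387,206),(135,190),(146,225)],d))
E
python3 - <<'E'
import cv2
im=cv2.imread("pics/top0.png"); 
cv2.imwrite("pics/crop2.png",cv2.resize(im[145:265,335:440],None,fx=5,fy=5,interpolation=cv2.INTER_CUBIC))
E
```

```text
mag top
 [[710.5 289.6  63. ]
 [722.5 241.5  63. ]
 [597.6 210.3  63. ]
 [584.6 255.   63. ]] [np.float64(49.54903803642092), np.float64(128.74013372737755), np.float64(46.52205459699937), np.float64(130.58000615271914)]
centre [653.8 249.1  63. ]
yaw 14.705956651436725
wide [[137.8, 222.9], [153.9, 216.1], [160.6, 231.7], [144.6, 238.6]] ((12.215516090393066, 10.33620834350586), (17.06983757019043, 17.46375846862793), 66.80140686035156)
[[584.6 252.5  30. ]
 [593.5 214.   30. ]
 [555.4 203.8  30. ]
 [546.5 242.   30. ]] [np.float64(39.49467669972793), np.float64(39.46200600679892), np.float64(39.20529562666769), np.float64(39.486782101688945)]
narrow [[208.0, 223.0], [218.0, 223.0], [218.0, 240.0], [208.0, 240.0]] ((8.0, 9.5), (17.0, 10.0), 90.0)
[[555.6  95.6  30. ]
 [551.6  73.6  30. ]
 [514.   79.7  30. ]
 [518.  101.6  30. ]] [np.float64(22.383360920611274), np.float64(38.1068645329654), np.float64(22.24021729248797), np.float64(38.14605599449876)]
tray [[ 643.8 -261.4   10. ]
 [ 601.5 -420.7   10. ]
 [ 401.9 -364.1   10. ]
 [ 445.6 -203.1   10. ]] [np.float64(164.84173011223825), np.float64(207.42753159840902), np.float64(166.83519603957785), np.float64(206.4981918792744)] [ 523.2 -312.3   10. ]
-16.096561044093185
[[ 565.8  228.5   32.2]
 [ 524.  -311.3    6.7]
 [ 656.   244.7   48.7]
 [ 576.3  234.3   31.1]]
```

View pics/crop2.png

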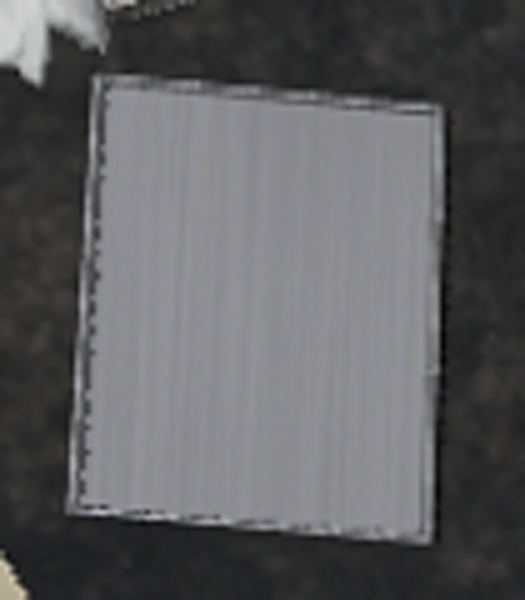

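Measured widths are 39.5 mm for the left tile end and 22.4 mm for the right, so the left magazine is confirmed, with a protrusion of about 40 mm. The tray sizes come out at 206 x 166. Next I go above the tile end and check it with the wrist camera.

```bash
cat >> h.py <<'E'
def Rd(yaw):  # tool x = -dir(yaw), down
    c,s=np.cos(yaw),np.sin(yaw)
    return np.array([[-c,-s,0],[-s,c,0],[0,0,-1.]]) 
E
python3 - <<'E'
from h import *
np.set_printoptions(precision=2,suppress=True)
yaw=np.radians(14.7);a=np.array([np.cos(yaw),np.sin(yaw),0])
R=Rd(yaw);R[:,1]=[-np.sin(yaw),np.cos(yaw),0];print(np.linalg.det(R))
end=np.array([551,223,0]);p=end+16*a
q=ctrl.solve_ik([p[0],p[1],140],R);print(q)
yt=np.radians(-16.1)
print(ctrl.solve_ik([523,-312,60],Rd(yt)))
ctrl.move_ptp([p[0],p[1],140],R)
ctrl.gripper_to(56)
s=sensors.read_state();im,d=optics.grab_frame("wrist")
np.savez("w1.npz",im=im,d=d,pos=s["eef_pos"],rot=s["eef_rot"]);cv2.imwrite("pics/w1.png",im[:,:,::-1]);print(s["t"],s["eef_pos"],s["force"],s["grip_width"])
E
```

```text
1.0
[ 0.24  0.36  1.53 -0.    1.25 -1.59]
[-0.68  0.46  1.59 -0.    1.1  -1.97]
2.475 [566.35 227.39 140.07] [0.37 0.27 0.42] 56.20695620060554
```

View pics/w1.png

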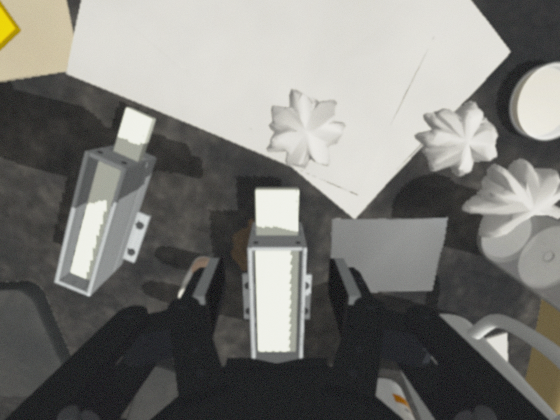

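The wrist view shows the tile end at (277,210) between the jaws. A crumpled white object at (305,128) lies near the draw path, and a grey plate at (388,255) is beside it. I'll compute all three.

```bash
python3 - <<'E'
from h import *
np.set_printoptions(precision=1,suppress=True)
f=np.load("w1.npz");im,d=f["im"],f["d"];st=dict(eef_pos=f["pos"],eef_rot=f["rot"])
mk=(im.min(2)>190).astype(np.uint8)[185:234,245:310]
cs,_=cv2.findContours(mk,0,1);c=max(cs,key=cv2.contourArea);r=cv2.minAreaRect(c);b=cv2.boxPoints(r)+[245,185]
print(b.tolist())
P=plane("wrist",b,30,st);print(P)
L=(P-st["eef_pos"])@st["eef_rot"];print("tool",L)
print(depthpt("wrist",[(277,200),(277,215),(388,255),(306,123)],d,st))
# magazine top front corners
print("magtop",plane("wrist",[(251,247),(305,247)],63,st), (plane("wrist",[(251,247),(305,247)],63,st)-st["eef_pos"])@st["eef_rot"])
# obstacles height in tool frame, draw corridor
vv,uu=np.mgrid[90:187,190:400];uv=np.c_[uu.ravel(),vv.ravel()]
W=depthpt("wrist",uv,d,st);T=(W-st["eef_pos"])@st["eef_rot"]
k=W[:,2]>8;print("obst tool x",T[k,0].min(),T[k,0].max(),"y",T[k,1].min(),T[k,1].max(),"z",W[k,2].max())
cv2.imwrite("pics/w1c.png",cv2.resize(im[80:270,200:400,::-1],None,fx=3,fy=3,interpolation=cv2.INTER_CUBIC))
E
```

```text
[[256.0, 190.0], [298.0, 190.0], [298.0, 231.0], [256.0, 231.0]]
[[556.9 205.7  30. ]
 [547.1 242.6  30. ]
 [585.8 253.8  30. ]
 [596.  215.1  30. ]]
tool [[ 14.7 -18.6 110.1]
 [ 14.7  19.6 110.1]
 [-25.5  20.6 110.1]
 [-25.6 -19.4 110.1]]
[[561.4 226.7  29. ]
 [575.3 230.4  29.8]
 [597.9 361.6   4.1]
 [488.9 233.3  26.7]]
magtop [[597.6 213.3  63. ]
 [585.9 257.6  63. ]] [[-26.6 -21.5  77.1]
 [-26.6  24.3  77.1]]
obst tool x 13.202333134512616 100.84738164836433 y -8.632806773679702 94.38353685343898 z 286.9768566277
```

View pics/w1c.png

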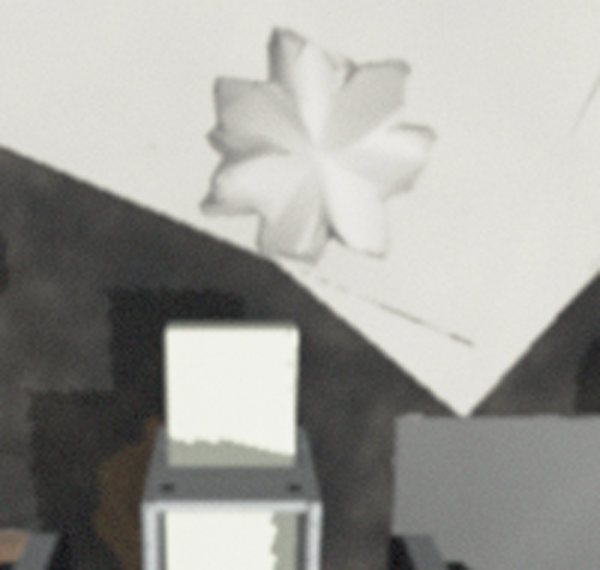

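The crumpled paper ball stands right in the draw path, about 30 mm ahead of the tile. I need its size before moving it aside.

```bash
python3 - <<'E'
from h import *
np.set_printoptions(precision=1,suppress=True)
f=np.load("w1.npz");im,d=f["im"],f["d"];st=dict(eef_pos=f["pos"],eef_rot=f["rot"])
vv,uu=np.mgrid[85:170,262:350];uv=np.c_[uu.ravel(),vv.ravel()]
W=depthpt("wrist",uv,d,st);T=(W-st["eef_pos"])@st["eef_rot"]
k=(W[:,2]>7)&(W[:,2]<70);
print(k.sum(),"toolx",np.percentile(T[k,0],[1,50,99]),"tooly",np.percentile(T[k,1],[1,50,99]),"z",np.percentile(W[k,2],[50,90,99]),"centre",W[k].mean(0))
for ph in range(0,180,15):
    e=np.array([np.cos(np.radians(ph)),np.sin(np.radians(ph))]);w=T[k,:2]@e;hi=(W[k,2]>12);print(ph,np.percentile(w,[1,99]),np.percentile(w[hi],[1,99]))
print("background z",np.median(W[~k,2]))
E
```

```text
4342 toolx [30.8 66.6 98. ] tooly [-5.  25.8 67.1] z [22.8 26.7 27.9] centre [496.2 236.6  21.4]
0 [30.8 98. ] [36.5 98. ]
15 [ 38.7 100.5] [ 40.3 100.7]
30 [ 39.6 101.6] [ 40.1 101.8]
45 [33.6 97. ] [34.1 97.2]
60 [23.1 86.8] [22.9 87.2]
75 [ 9.9 75.2] [ 9.7 73. ]
90 [-5.  67.1] [-4.9 56.8]
105 [-23.9  55. ] [-23.4  38.1]
120 [-43.1  40. ] [-43.   19.2]
135 [-61.1  22.4] [-61.    2.5]
150 [-77.2   3.6] [-77.2 -13.2]
165 [-90.2 -14.9] [-90.2 -27. ]
background z 3.8198010568665097
```

The ball is about 60 mm across and 28 mm tall, centred at tool (67,26). I'll pick it up gently and set it aside.

```bash
python3 - <<'E'
from h import *
np.set_printoptions(precision=2,suppress=True)
R=Rd(np.radians(14.7));o=np.array([566.35,227.39,140.07])
def W(x,y,z): v=o+R@np.array([x,y,0]);v[2]=z;return v
ctrl.gripper_to(85)
ctrl.move_l(W(67,26,90),vel=150)
print("hit",ctrl.move_l(W(67,26,36),vel=60,threshold=6))
ctrl.gripper_to(20,force=20);s=sensors.read_state();print(s["t"],s["grip_width"],s["eef_pos"],s["force"])
ctrl.move_l(W(67,26,66),vel=80);s=sensors.read_state();print(s["grip_width"],s["force"])
ctrl.move_l(W(110,90,66),vel=120)
print("dn",ctrl.move_l(W(110,90,37),vel=50,threshold=3));print(sensors.read_state()["eef_pos"])
ctrl.gripper_to(85)
ctrl.move_l(W(110,90,100),vel=150)
ctrl.move_l(W(5,0,140),vel=200)
ctrl.gripper_to(56)
s=sensors.read_state();im,d=optics.grab_frame("wrist");print(s["t"],s["eef_pos"])
np.savez("w2.npz",im=im,d=d,pos=s["eef_pos"],rot=s["eef_rot"]);cv2.imwrite("pics/w2.png",im[:,:,::-1])
E
```

```text
hit False
5.3417 19.82620254506487 [494.96 235.53  36.01] [0.5  0.45 0.12]
20.306922744055147 [ 0.01 -0.13 -1.05]
dn False
[437.17 286.56  36.93]
9.875 [561.05 226.47 139.97]
```

View pics/w2.png

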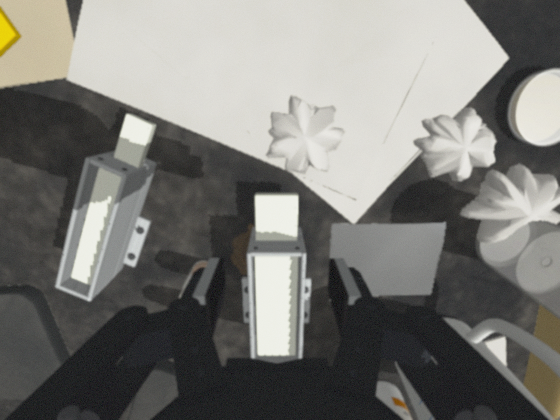

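The ball is unmoved: the fingers closed to the commanded 20 mm and met nothing. I'll try once more with a full close, looking while closed, to tell whether it is solid at all.

```bash
python3 - <<'E'
from h import *
np.set_printoptions(precision=2,suppress=True)
R=Rd(np.radians(14.7));o=np.array([566.35,227.39,140.07])
def W(x,y,z): v=o+R@np.array([x,y,0]);v[2]=z;return v
ctrl.gripper_to(75)
ctrl.move_l(W(67,24,60),vel=200)
print("hit",ctrl.move_l(W(67,24,31),vel=70,threshold=6))
ctrl.gripper_to(0,force=20);s=sensors.read_state();print(s["t"],s["grip_width"],s["eef_pos"],s["force"])
im,d=optics.grab_frame("scene");cv2.imwrite("pics/s2.png",cv2.resize(im[120:220,130:310,::-1],None,fx=4,fy=4))
im,d=optics.grab_frame("wrist");cv2.imwrite("pics/w3.png",im[:,:,::-1])
E
```

```text
hit False
12.1833 -0.0729982503271118 [495.44 233.6   31.03] [-0.56  0.09 -0.3 ]
```

View pics/s2.png

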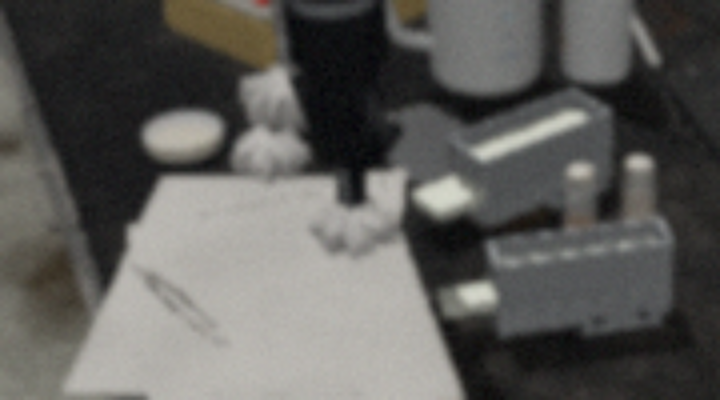

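View pics/w3.png

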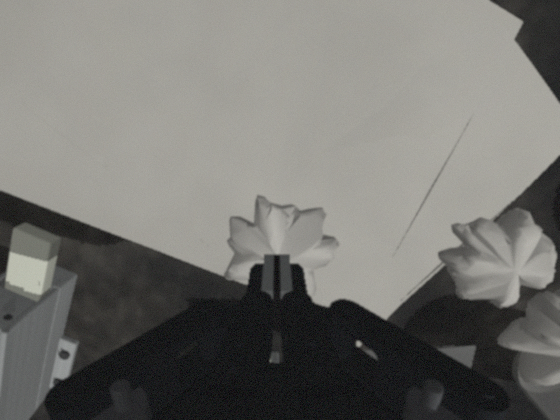

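The jaws shut fully inside the ball with no force and no movement, so it has no substance and can't obstruct the draw. Next I touch off the worktop at about 41 mm opening to learn the tip height, then grasp the tile with the tips just above its underside.

```bash
python3 - <<'E'
from h import *
np.set_printoptions(precision=2,suppress=True)
R=Rd(np.radians(14.7));o=np.array([566.35,227.39,140.07])
def W(x,y,z): v=o+R@np.array([x,y,0]);v[2]=z;return v
ctrl.gripper_to(41)
ctrl.move_l(W(50,0,31),vel=200)
h=ctrl.move_l(W(50,0,10),vel=20,threshold=3);s=sensors.read_state();zt=s["eef_pos"][2];print("touch",h,zt,s["force"],s["t"])
if h and 14<zt<30:
    zg=zt+22
    ctrl.move_l(W(50,0,zg+35),vel=150)
    ctrl.gripper_to(58)
    ctrl.move_l(W(-2,0.5,zg+35),vel=150)
    print("hit",ctrl.move_l(W(-2,0.5,zg),vel=80,threshold=6))
    s=sensors.read_state();print(s["t"],s["eef_pos"],s["force"],s["grip_width"],"zg",zg)
    im,d=optics.grab_frame("wrist");cv2.imwrite("pics/w4.png",im[:,:,::-1])
E
```

```text
touch False 10.142542998138584 [ 0.81 -0.84 -0.38] 14.25
```

```bash
python3 - <<'E'
from h import *
s=sensors.read_state();print(s["eef_pos"],s["grip_width"],s["force"],s["tau"],ctrl.tcp_to_tips)
im,d=optics.grab_frame("scene");cv2.imwrite("pics/s4.png",cv2.resize(im[120:220,180:320,::-1],None,fx=5,fy=5))
E
```

```text
[518.14397906 214.73078941  10.142543  ] 41.054472361958055 [ 0.80882915 -0.83686764 -0.37712977] [-5.18056131e-04 -4.10725093e+01 -2.18679017e+01 -5.03676911e-04
  3.07546652e-03  3.57093904e-05] 25.0
```

View pics/s4.png

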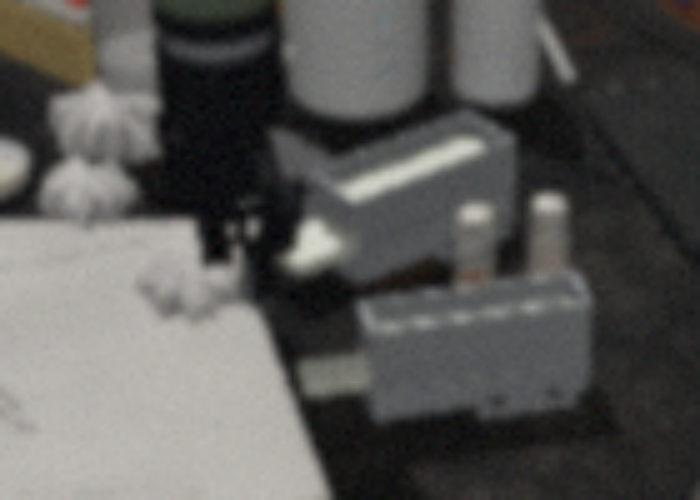

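No contact at TCP z=10, which is lower than 25 mm tips would allow, so at this opening the tips stand farther back. I'll continue down slowly with the force guard.

```bash
python3 - <<'E'
from h import *
p=sensors.read_state()["eef_pos"].copy();p[2]=-6
h=ctrl.move_l(p,vel=20,threshold=3);s=sensors.read_state();print(h,s["eef_pos"],s["force"],s["t"])
E
```

```text
True [517.72865388 214.60233792  -6.07474927] [-0.79792722  0.73940573  3.53732975] 15.0667
```

```bash
python3 - <<'E'
from h import *
s=sensors.read_state();print(s["eef_pos"],s["grip_width"],s["force"])
im,d=optics.grab_frame("scene");cv2.imwrite("pics/s5.png",cv2.resize(im[120:220,180:320,::-1],None,fx=5,fy=5))
im,d=optics.grab_frame("wrist");cv2.imwrite("pics/w5.png",im[:,:,::-1])
E
```

```text
[517.72865388 214.60233792  -6.07474927] 41.21778119937938 [-0.79792722  0.73940573  3.53732975]
```

View pics/s5.png

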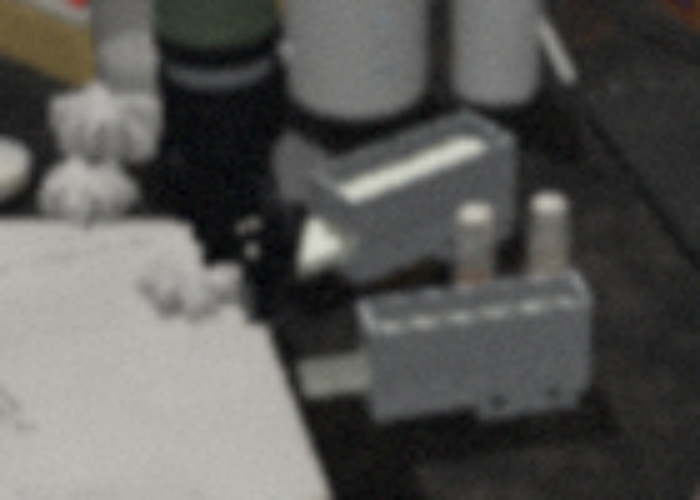

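View pics/w5.png

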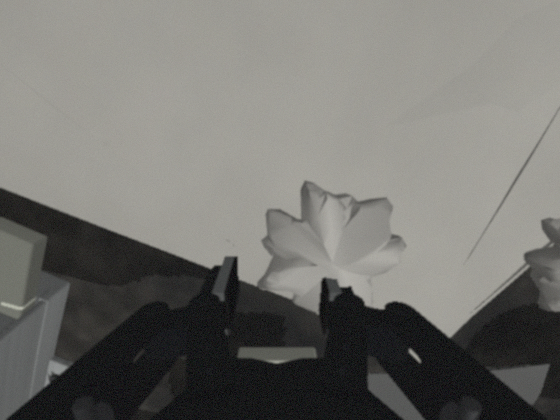

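```bash
python3 - <<'E'
from h import *
np.set_printoptions(precision=1,suppress=True)
ctrl.hold(0.1)
s=sensors.read_state();print(s["t"],s["eef_pos"],s["grip_width"],s["force"])
im,d=optics.grab_frame("wrist")
for uv in [(231,270),(233,285),(329,290),(343,296),(150,220),(330,230)]:
    P=depthpt("wrist",[uv],d,s);print(uv,P,(P-s["eef_pos"])@s["eef_rot"])
E
```

```text
15.2667 [517.7 214.6  -6.1] 41.17605090402159 [ 0.  -0.9  5.6]
(231, 270) [[513.2 191.1  19.5]] [[ 10.4 -21.6 -25.5]]
(233, 285) [[519.4 193.7  21.8]] [[  3.7 -20.6 -27.9]]
(329, 290) [[502.6 233.6  35.2]] [[  9.9  22.2 -41.3]]
(343, 296) [[498.8 236.6  43.8]] [[ 12.8  26.1 -49.9]]
(150, 220) [[505.7 144.6   2.9]] [[ 29.4 -64.6  -8.9]]
(330, 230) [[479.5 228.1  26.2]] [[ 33.6  22.7 -32.2]]
```

```bash
python3 - <<'E'
from h import *
np.set_printoptions(precision=1,suppress=True)
s=sensors.read_state()
im,d=optics.grab_frame("wrist")
np.savez("w6.npz",im=im,d=d,pos=s["eef_pos"],rot=s["eef_rot"])
for v in range(254,300,4):
    print(v,[f"{im[v,u].min()}:{((depthpt('wrist',[(u,v)],d,s)-s['eef_pos'])@s['eef_rot'])[0].round().astype(int).tolist()}" for u in (224,228,232,236,326,330)])
cv2.imwrite("pics/w6.png",cv2.resize(np.clip(im[240:340,190:390,::-1].astype(float)*2.5,0,255).astype(np.uint8),None,fx=4,fy=4))
im,d=optics.grab_frame("top");cv2.imwrite("pics/t6.png",cv2.resize(np.clip(im[170:280,80:230,::-1].astype(float)*1.8,0,255).astype(np.uint8),None,fx=5,fy=5,interpolation=cv2.INTER_CUBIC))
E
```

```text
254 ['150:[11, -27, -10]', '146:[11, -25, -10]', '151:[11, -23, -10]', '150:[11, -21, -9]', '137:[22, 22, -32]', '165:[23, 23, -33]']
258 ['102:[10, -27, -13]', '68:[10, -25, -13]', '61:[10, -23, -13]', '35:[10, -21, -13]', '144:[20, 22, -32]', '154:[21, 23, -34]']
262 ['71:[10, -26, -17]', '65:[10, -24, -17]', '56:[10, -22, -17]', '37:[9, -21, -15]', '150:[18, 22, -32]', '151:[19, 23, -33]']
266 ['62:[10, -26, -21]', '63:[11, -24, -22]', '29:[10, -22, -22]', '37:[7, -21, -16]', '151:[17, 22, -33]', '152:[16, 24, -32]']
270 ['67:[10, -25, -25]', '68:[10, -23, -25]', '11:[10, -21, -24]', '35:[5, -21, -17]', '154:[15, 22, -33]', '153:[14, 24, -32]']
274 ['70:[10, -24, -29]', '58:[10, -23, -28]', '12:[10, -21, -28]', '32:[3, -21, -17]', '153:[12, 22, -32]', '149:[12, 24, -31]']
278 ['65:[10, -24, -32]', '42:[10, -22, -33]', '23:[9, -21, -30]', '25:[2, -20, -19]', '80:[10, 22, -32]', '104:[10, 24, -33]']
282 ['64:[11, -23, -37]', '23:[10, -21, -36]', '13:[6, -21, -30]', '8:[-1, -21, -19]', '31:[10, 22, -35]', '66:[10, 24, -35]']
286 ['64:[10, -23, -39]', '10:[10, -21, -38]', '15:[5, -21, -31]', '9:[-4, -21, -18]', '29:[10, 21, -38]', '63:[10, 23, -38]']
290 ['56:[10, -22, -42]', '14:[10, -21, -41]', '8:[3, -21, -32]', '20:[-4, -21, -20]', '8:[10, 21, -41]', '60:[11, 22, -42]']
294 ['48:[10, -22, -44]', '8:[8, -21, -42]', '11:[1, -21, -31]', '18:[-6, -21, -20]', '25:[10, 20, -45]', '74:[10, 22, -44]']
298 ['55:[8, -22, -44]', '21:[7, -21, -42]', '23:[0, -21, -32]', '14:[-8, -21, -22]', '21:[7, 21, -43]', '81:[8, 22, -45]']
```

View pics/w6.png

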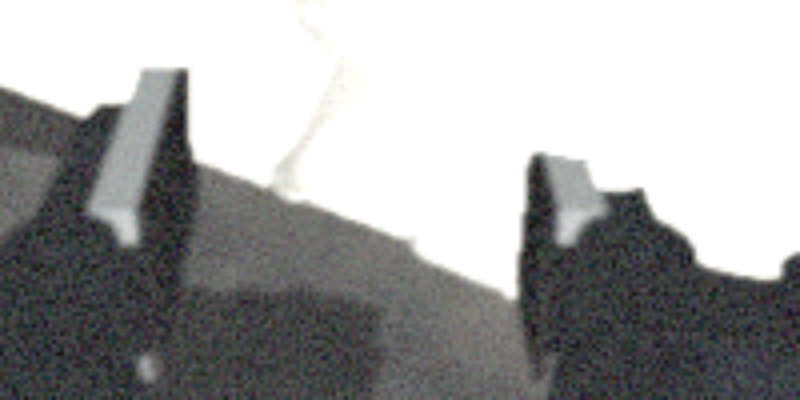

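View pics/t6.png

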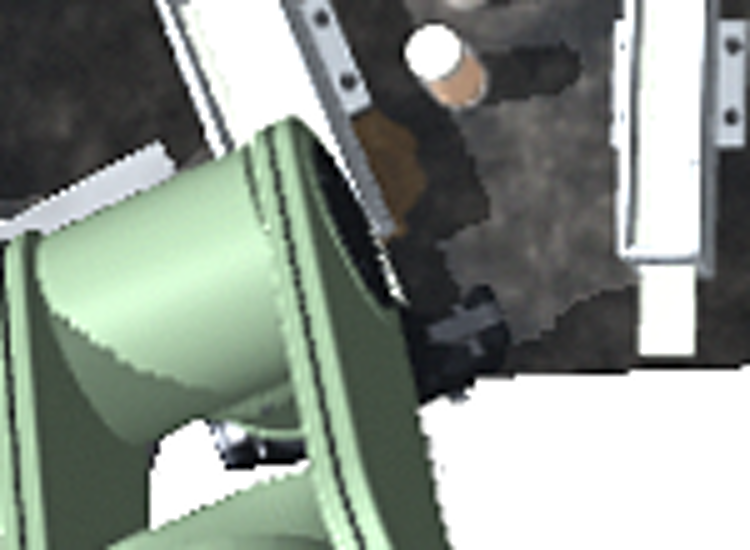

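```bash
python3 - <<'E'
from h import *
np.set_printoptions(precision=1,suppress=True)
for n in ("w1","w2"):
  f=np.load(n+".npz");im,d=f["im"],f["d"];s=dict(eef_pos=f["pos"],eef_rot=f["rot"])
  for v in range(252,300,4):
    print(v,[f"{im[v,u].min()}:{((depthpt('wrist',[(u,v)],d,s)-s['eef_pos'])@s['eef_rot'])[0].round().astype(int).tolist()}" for u in (206,212,217,334,338,344)])
cv2.imwrite("pics/w2c.png",cv2.resize(np.clip(np.load("w2.npz")["im"][240:340,180:380,::-1].astype(float)*2.,0,255).astype(np.uint8),None,fx=4,fy=4))
E
```

```text
252 ['57:[-63, -77, 140]', '53:[-63, -70, 140]', '43:[-63, -65, 141]', '124:[-60, 62, 135]', '128:[-60, 66, 135]', '131:[-60, 73, 134]']
256 ['83:[-66, -77, 137]', '68:[-68, -71, 141]', '45:[-68, -65, 140]', '127:[-65, 62, 136]', '130:[-65, 67, 135]', '130:[-66, 74, 136]']
260 ['93:[-66, -74, 128]', '99:[10, -33, -15]', '87:[11, -30, -16]', '57:[11, 29, -16]', '97:[11, 31, -16]', '110:[10, 34, -16]']
264 ['99:[-68, -74, 123]', '93:[10, -32, -19]', '60:[11, -29, -20]', '21:[10, 28, -19]', '95:[11, 30, -20]', '95:[11, 33, -20]']
268 ['91:[10, -34, -23]', '98:[10, -31, -24]', '32:[11, -29, -24]', '33:[9, 28, -21]', '76:[10, 30, -23]', '95:[10, 32, -23]']
272 ['97:[10, -33, -27]', '92:[10, -30, -27]', '27:[10, -28, -27]', '28:[7, 28, -21]', '36:[10, 29, -27]', '97:[10, 32, -26]']
276 ['97:[10, -33, -30]', '69:[11, -29, -32]', '29:[8, -28, -27]', '24:[6, 28, -23]', '26:[11, 28, -31]', '95:[11, 31, -31]']
280 ['97:[10, -32, -34]', '33:[10, -29, -33]', '23:[6, -28, -28]', '22:[4, 28, -24]', '27:[9, 28, -32]', '90:[10, 30, -33]']
284 ['96:[10, -31, -37]', '24:[10, -28, -37]', '32:[4, -28, -2
[... 1271 characters left out ...]
0:[8, -28, -27]', '30:[5, 28, -22]', '21:[11, 28, -31]', '91:[10, 31, -31]']
280 ['94:[10, -32, -34]', '35:[10, -29, -33]', '23:[6, -28, -27]', '20:[3, 28, -23]', '22:[9, 28, -32]', '87:[11, 30, -35]']
284 ['95:[10, -31, -37]', '22:[10, -28, -38]', '22:[4, -28, -28]', '20:[1, 28, -24]', '23:[7, 28, -32]', '67:[10, 30, -37]']
288 ['86:[10, -30, -40]', '29:[8, -28, -37]', '26:[3, -28, -29]', '25:[0, 28, -24]', '27:[7, 28, -35]', '35:[10, 29, -40]']
292 ['60:[10, -29, -44]', '11:[7, -28, -38]', '20:[1, -28, -30]', '26:[-2, 28, -25]', '23:[4, 28, -34]', '34:[10, 28, -43]']
296 ['36:[10, -29, -47]', '22:[4, -29, -38]', '28:[-1, -28, -31]', '22:[-2, 28, -28]', '23:[3, 28, -35]', '28:[9, 28, -45]']
```

View pics/w2c.png

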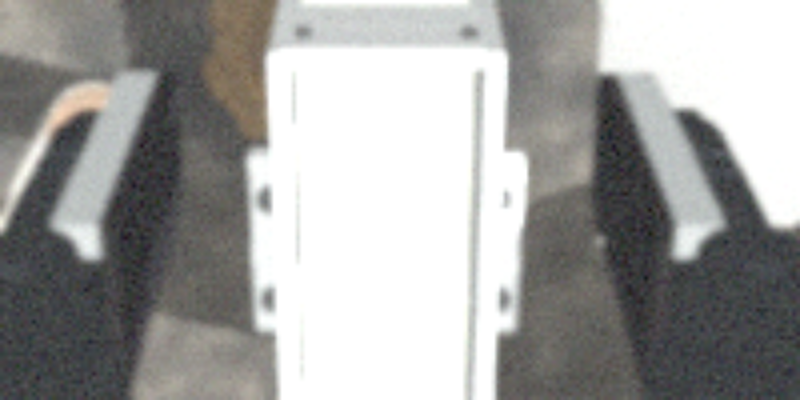

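So the fingertips really sit about 6–9 mm behind the reported TCP at this opening: touch at TCP z=-6, while the depth view says -12 less about 3 mm bias. The earlier grips therefore closed above the ball, and it is probably solid. I was wrong to call it immaterial. I'll move it properly, at the corrected height.

```bash
python3 - <<'E'
from h import *
np.set_printoptions(precision=2,suppress=True)
R=Rd(np.radians(14.7));o=np.array([566.35,227.39,140.07])
def W(x,y,z): v=o+R@np.array([x,y,0]);v[2]=z;return v
ctrl.move_l(W(50,0,40),vel=200)
ctrl.gripper_to(85)
ctrl.move_l(W(67,26,40),vel=200)
h=ctrl.move_l(W(67,26,-1),vel=80,threshold=8);s=sensors.read_state();print("hit",h,s["eef_pos"],s["force"])
ctrl.gripper_to(0,force=20);s=sensors.read_state();print(s["t"],s["grip_width"],s["eef_pos"],s["force"])
im,d=optics.grab_frame("wrist");cv2.imwrite("pics/w7.png",im[:,:,::-1])
E
```

```text
hit False [494.81 235.39  -1.48] [ 0.29 -0.97  0.07]
18.0417 -0.16062816889109782 [494.94 235.55  -0.99] [-0.51 -0.23 -0.01]
```

View pics/w7.png

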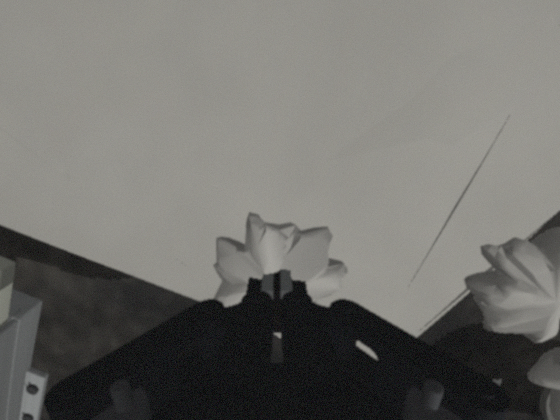

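This time the pads are visibly inside the ball, shut to 0 with no force, so it really has no substance. That makes the touch at z=-6 the worktop: tips = TCP z + 6 at 41 mm opening. I grasp the tile with tips at about z=22.5.

```bash
python3 - <<'E'
from h import *
np.set_printoptions(precision=2,suppress=True)
R=Rd(np.radians(14.7));o=np.array([566.35,227.39,140.07])
def W(x,y,z): v=o+R@np.array([x,y,0]);v[2]=z;return v
ctrl.move_l(W(67,10,45),vel=250)
ctrl.gripper_to(60)
ctrl.move_l(W(0,0.5,45),vel=200)
h=ctrl.move_l(W(0,0.5,16.5),vel=80,threshold=6);s=sensors.read_state();print("hit",h,s["eef_pos"],s["force"])
if not h:
    ctrl.gripper_to(20,force=50)
s=sensors.read_state();print(s["t"],s["grip_width"],s["eef_pos"],s["force"])
im,d=optics.grab_frame("wrist");cv2.imwrite("pics/w8.png",im[:,:,::-1])
im,d=optics.grab_frame("scene");cv2.imwrite("pics/s8.png",cv2.resize(im[120:220,180:320,::-1],None,fx=5,fy=5))
E
```

```text
hit False [565.24 227.71  15.51] [ 1.64 -0.01  0.88]
20.35 38.417141655050244 [566.7  227.95  17.3 ] [-0.38 -0.44  2.71]
```

View pics/w8.png

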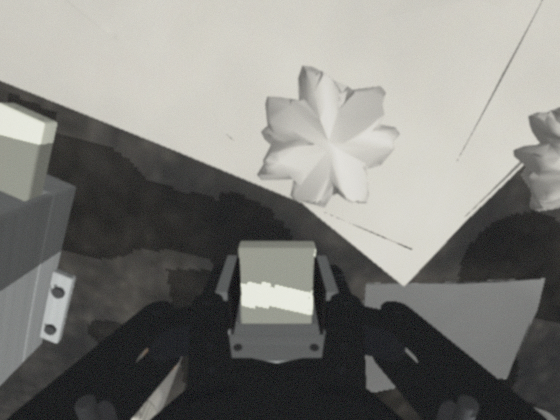

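View pics/s8.png

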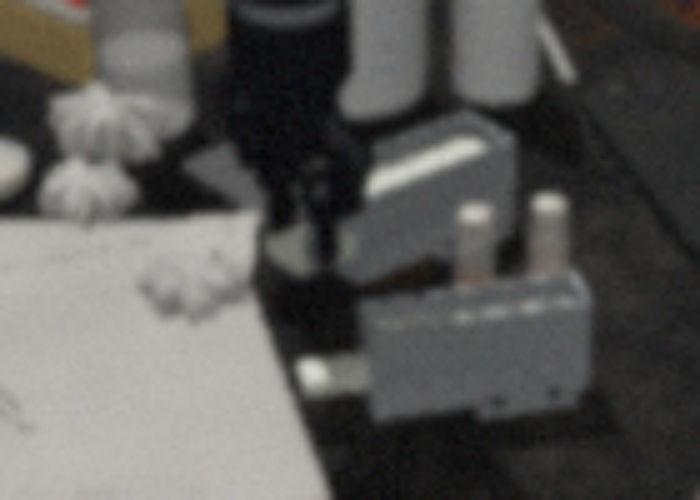

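The tile is gripped at 38.4 mm, centred between the pads. Now I draw it 36 mm, regrip at its balance point while the stack still holds its tail, and then draw it out.

```bash
python3 - <<'E'
from h import *
np.set_printoptions(precision=2,suppress=True)
R=Rd(np.radians(14.7));o=np.array([566.35,227.39,140.07])
def W(x,y,z): v=o+R@np.array([x,y,0]);v[2]=z;return v
ctrl.move_l(W(36,0.5,17.3),vel=80)
s=sensors.read_state();print(s["t"],s["grip_width"],s["eef_pos"],s["force"])
ctrl.gripper_to(58)
ctrl.move_l(W(-8,0.5,17.0),vel=120)
ctrl.gripper_to(20,force=50)
s=sensors.read_state();print(s["t"],s["grip_width"],s["eef_pos"],s["force"])
im,d=optics.grab_frame("wrist");cv2.imwrite("pics/w9.png",im[:,:,::-1])
E
```

```text
21.05 38.23431649335899 [530.89 218.63  17.26] [ 0.12 -0.12  0.85]
22.1917 38.36455178141449 [572.68 229.56  16.88] [-2.8  -1.56  1.65]
```

View pics/w9.png

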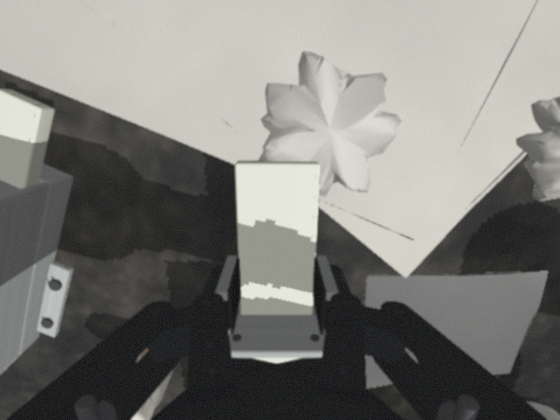

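The tile is drawn out about 77 mm and regripped at its middle. Next comes the final straight draw and a look.

```bash
python3 - <<'E'
from h import *
np.set_printoptions(precision=2,suppress=True)
R=Rd(np.radians(14.7));o=np.array([566.35,227.39,140.07])
def W(x,y,z): v=o+R@np.array([x,y,0]);v[2]=z;return v
ctrl.move_l(W(62,0.5,17.2),vel=80)
s=sensors.read_state();print(s["t"],s["grip_width"],s["eef_pos"],s["force"])
ctrl.move_l(W(70,0.5,150),vel=200)
s=sensors.read_state();im,d=optics.grab_frame("wrist");cv2.imwrite("pics/w10.png",im[:,:,::-1])
np.savez("w10.npz",im=im,d=d,pos=s["eef_pos"],rot=s["eef_rot"])
im,d=optics.grab_frame("scene");cv2.imwrite("pics/s10.png",cv2.resize(im[80:220,130:320,::-1],None,fx=4,fy=4));print(s["t"],s["grip_width"],s["force"])
E
```

```text
23.2667 38.129465142390984 [507.08 212.29  17.5 ] [-0.33  0.03 -1.1 ]
24.0833 38.4691265582617 [-0.52  0.2  -0.71]
```

View pics/w10.png

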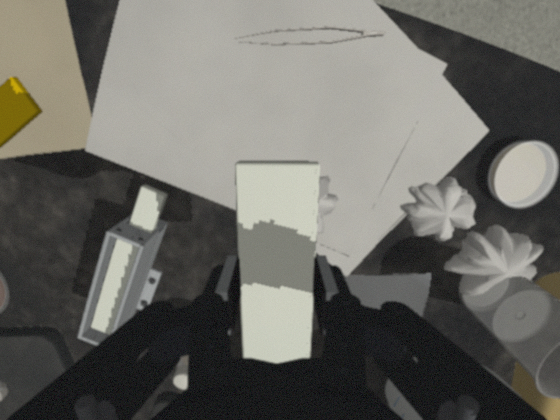

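View pics/s10.png

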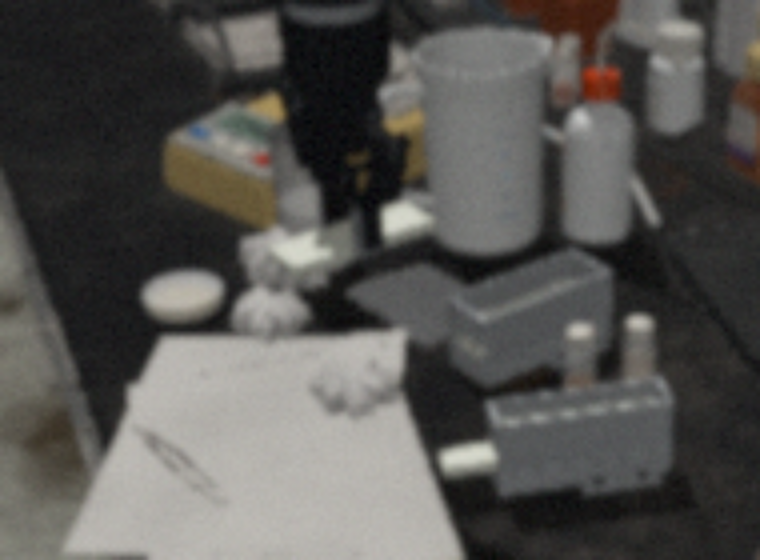

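The tile is held level at its middle, and in the scene view the next tile shows low in the slot. Before carrying it over, a quick check from the stored top depth on obstacles along the swing.

```bash
python3 - <<'E'
from h import *
np.set_printoptions(precision=0,suppress=True)
f=np.load("top0.npz");d=f["d"]
print(depthpt("top",[(297,128),(295,150),(337,138),(293,165)],d))
vv,uu=np.mgrid[100:330:2,200:470:2];uv=np.c_[uu.ravel(),vv.ravel()]
W=depthpt("top",uv,d);r=np.hypot(W[:,0],W[:,1]);k=(r<680)&(r>400)&(W[:,2]>90);print(k.sum(),W[k][:5])
E
```

```text
[[ 732. -140.   47.]
 [ 674. -123.   71.]
 [ 694. -226.   41.]
 [ 657. -117.   15.]]
0 []
```

```bash
python3 - <<'E'
from h import *
np.set_printoptions(precision=2,suppress=True)
R=Rd(np.radians(-16.1))
ctrl.move_ptp([523,-312,150],R)
s=sensors.read_state();print(s["t"],s["grip_width"],s["eef_pos"],s["force"])
ctrl.move_l([523,-312,15],vel=150)
s=sensors.read_state();print(s["t"],s["eef_pos"],s["force"])
ctrl.hold(0.15)
h=ctrl.move_l([523,-312,-5],vel=15,threshold=2.0);s=sensors.read_state();print("touch",h,s["t"],s["grip_width"],s["eef_pos"],s["force"])
im,d=optics.grab_frame("wrist");cv2.imwrite("pics/w11.png",im[:,:,::-1])
im,d=optics.grab_frame("top");cv2.imwrite("pics/t11.png",im[:,:,::-1])
E
```

```text
26.075 38.6245959548941 [ 523.43 -310.79  149.93] [ 0.04 -0.46 -1.26]
27.125 [ 523.98 -312.64   16.17] [-0.99  0.31 -0.94]
touch True 28.2167 38.4374118325221 [ 522.88 -311.94   -0.1 ] [0.24 0.46 4.27]
```

View pics/w11.png

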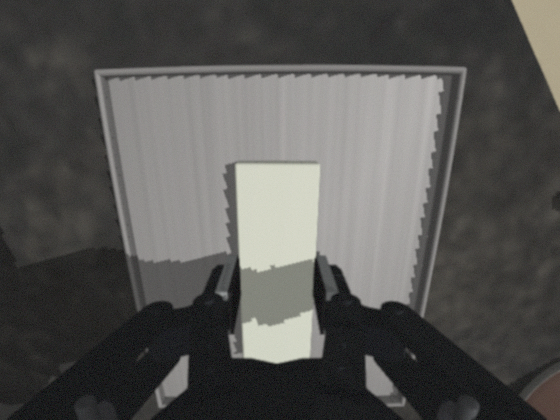

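View pics/t11.png

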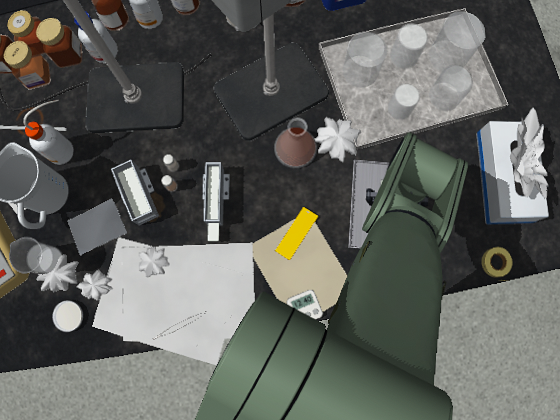

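Contact came at TCP z=-0.1, where about 0 was predicted, with the tile well inside the tray. I release, lift clear and check.

```bash
python3 - <<'E'
from h import *
np.set_printoptions(precision=1,suppress=True)
ctrl.gripper_to(60)
ctrl.move_l([523,-312,60],vel=80)
ctrl.move_ptp([430,-80,260],Rd(0.0))
s=sensors.read_state();print(s["t"],s["force"])
im,d=optics.grab_frame("top");cv2.imwrite("pics/t12.png",im[:,:,::-1])
cv2.imwrite("pics/t12m.png",cv2.resize(im[145:255,95:245,::-1],None,fx=5,fy=5,interpolation=cv2.INTER_CUBIC))
g=im.min(2)[165:245,358:418];mk=(g>190).astype(np.uint8);cs,_=cv2.findContours(mk,0,1);c=max(cs,key=cv2.contourArea)
b=cv2.boxPoints(cv2.minAreaRect(c))+[358,165];P=plane("top",b,13);print(b,P,[np.linalg.norm(P[i]-P[(i+1)%4]) for i in range(4)])
D=depthpt("top",b*.8+b.mean(0)*.2,d);print("tile z",D[:,2])
M=[(128,175),(133,190),(140,205),(143,212)];old=np.load("top0.npz")["d"]
print("mag stack z now",depthpt("top",M,d)[:,2],"before",depthpt("top",M,old)[:,2])
im,d=optics.grab_frame("scene");cv2.imwrite("pics/s12.png",cv2.resize(im[130:220,220:320,::-1],None,fx=6,fy=6,interpolation=cv2.INTER_CUBIC))
E
```

```text
30.7917 [-0.2 -0.5 -0.1]
[[377.9 231. ]
 [381.1 179.6]
 [397.8 180.7]
 [394.6 232. ]] [[ 470.6 -276.4   13. ]
 [ 586.  -310.4   13. ]
 [ 576.5 -348.2   13. ]
 [ 461.1 -313.3   13. ]] [np.float64(120.3072193572542), np.float64(38.95410620150448), np.float64(120.57178664720892), np.float64(38.10383644060875)]
tile z [10.4 10.8 10.  15.3]
mag stack z now [39.7 41.  39.5 42.9] before [51.3 49.  49.2 49.2]
```

View pics/t12.png

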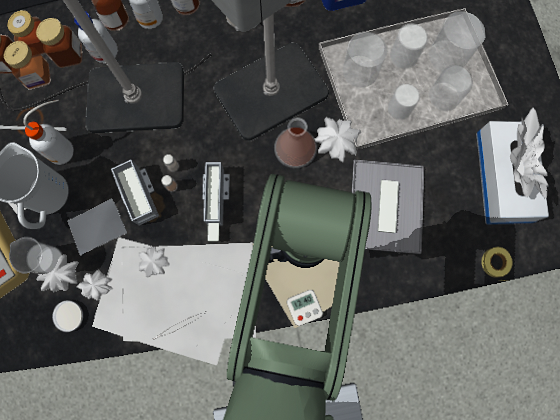

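View pics/t12m.png

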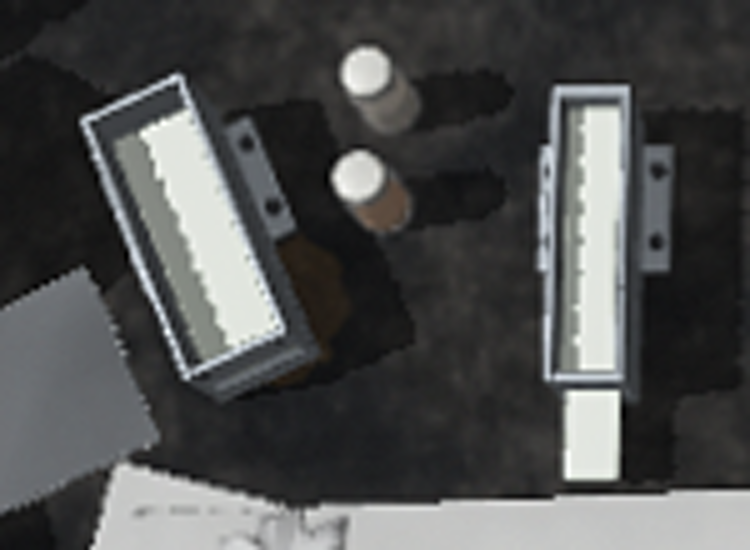

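View pics/s12.png

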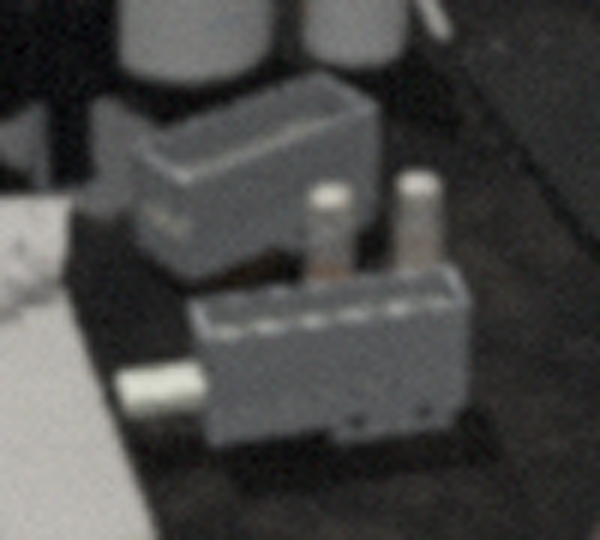

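The tile lies at (388,206), fully inside the tray. The wide magazine's stack has dropped about 10 mm evenly along its length, with nothing sticking out. The robot touches nothing, so I'm handing in.

```bash
python3 -c "
from plant import ctrl
print(ctrl.finish_job())"
```

```text
the job is handed in; nothing more can be done
None
```

I drew the lowest tile from the wide magazine (the left one) and laid it flat in the steel tray, then handed the job in at about 31 s. I pulled it straight out in two strokes, moving the grip to its middle between them, and set it down on a force-guarded touch of about 4 N before releasing.

**Last checks:**
- **Tile:** it measures about 120 x 38.5 mm in the top view and lies near the tray centre, well inside the rim. Depth at its four corners was 10.0–10.8 mm and one reading of 15.3, against 13 expected; I took the odd one as edge noise.
- **Magazine:** the stack top fell from about 49.7 to 40.8 mm on average, close to the 10 mm expected. It reads level within noise, and nothing sticks out of the slot. The narrow magazine and the yellow look-alike show no change.

**What disagreed or failed:**
- **Fingertip position:** the worktop touch and the wrist depth put the fingertips about 6 mm behind the reported TCP at about 41 mm opening, not 25 mm ahead of it (`ctrl.tcp_to_tips`). I used the touch value, and the tray contact came within 0.1 mm of what it predicted.
- **Paper ball in the draw path:** I tried three times to grip it. The first two closed above it because of that offset. On the third, with the pads inside it, the jaws shut on nothing, so it has no substance. I left it where it was, and those attempts cost several seconds.

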